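# Stage the wire reels for the next coils

## Task

Stage the copper wire for the next winding jobs: stand each large reel in the middle of the pad of its own colour and stack the small blue and small yellow reel centrally on top of the large reel of the same colour. Set every reel down upright without dropping it or tipping it over, and leave the empty grey bobbin and the roll of tape where they are.

Things in the scene. Friction and masses are not known exactly. Their poses are not given: they have to be found in the camera images.
- blue_large: large wire reel, upright, blue flanges, copper winding: 64 mm across, 36 mm high, about 0.33 kg; solid top with a dark dot for the bore. Gripped across its diameter, anywhere round it. Origin at the centre of its underside, z up along its axis.
- blue_small: small wire reel, upright, blue flanges, copper winding: 48 mm across, 28 mm high, about 0.15 kg; otherwise like the large one. Origin at the centre of its underside, z up along its axis.
- yellow_large: large wire reel, upright, yellow flanges, copper winding: 64 mm across, 36 mm high, about 0.33 kg; solid top with a dark dot for the bore. Gripped across its diameter, anywhere round it. Origin at the centre of its underside, z up along its axis.
- yellow_small: small wire reel, upright, yellow flanges, copper winding: 48 mm across, 28 mm high, about 0.15 kg; otherwise like the large one. Origin at the centre of its underside, z up along its axis.
- red_large: large wire reel, upright, red flanges, copper winding: 64 mm across, 36 mm high, about 0.33 kg; solid top with a dark dot for the bore. Gripped across its diameter, anywhere round it. Origin at the centre of its underside, z up along its axis.
- blue_pad: blue flat round pad fixed to the bench, 88 mm across, 3 mm thick, with a thin white circle of 68 mm diameter printed on it. Origin at the centre of its underside (on the bench, 3 mm below its top), z up.
- yellow_pad: yellow flat round pad fixed to the bench, 88 mm across, 3 mm thick, with a thin black circle of 68 mm diameter printed on it. Origin at the centre of its underside (on the bench, 3 mm below its top), z up.
- red_pad: red flat round pad fixed to the bench, 88 mm across, 3 mm thick, with a thin white circle of 68 mm diameter printed on it. Origin at the centre of its underside (on the bench, 3 mm below its top), z up.
- empty_bobbin: empty all-grey bobbin without wire, 50 mm across, 30 mm high, loose; a bystander, to be left alone. Origin at the centre of its underside.
- tape_roll: roll of cream-coloured tape lying flat, a ring 64 mm outside, 40 mm inside, 19 mm high, loose; a bystander, to be left alone. Origin at the centre of its underside.
Mind the look-alikes: they are no part of the job. What is shaped like the blue_large but green or pink is not meant. Leave any pink or turquoise look-alike of the yellow_large alone.

How it is judged:
At the end, for the whole second after the job is handed in: Each large reel stands upright on the pad of its colour, centred within 12 mm; the small blue and the small yellow reel stand upright on the large reel of their colour, centred on it within 10 mm (heights right to 4 mm, tilt under 0.08 rad); all at rest (horizontal distance between blue_large and blue_pad below 0.012 m and z of blue_large in the frame of blue_pad between -0.001 and 0.007 m and angle between each of blue_large, blue_small, yellow_large, yellow_small, red_large's own z axis and vertical below 0.08 rad and linear speed of each of blue_large, blue_small, yellow_large, yellow_small, red_large below 0.02 m/s and angular speed of each of blue_large, blue_small, yellow_large, yellow_small, red_large below 0.2 rad/s and horizontal distance between blue_small and blue_large below 0.01 m and z of blue_small in the frame of blue_pad between 0.035 and 0.043 m and horizontal distance between yellow_large and yellow_pad below 0.012 m and z of yellow_large in the frame of yellow_pad between -0.001 and 0.007 m and horizontal distance between yellow_small and yellow_large below 0.01 m and z of yellow_small in the frame of yellow_pad between 0.035 and 0.043 m and horizontal distance between red_large and red_pad below 0.012 m and z of red_large in the frame of red_pad between -0.001 and 0.007 m); the robot touches nothing.
It fails at once if a reel is tipped over (angle between any of blue_large, blue_small, yellow_large, yellow_small, red_large's own z axis and vertical above 0.7 rad).
It fails at once if a reel is dropped or thrown instead of set down (it falls free for about 18 mm: over 0.6 m/s while the fingers do not hold it) ((linear speed of blue_large above 0.6 m/s and contact force between blue_large and the fingers below 0.1 N) or (linear speed of blue_small above 0.6 m/s and contact force between blue_small and the fingers below 0.1 N) or (linear speed of yellow_large above 0.6 m/s and contact force between yellow_large and the fingers below 0.1 N) or (linear speed of yellow_small above 0.6 m/s and contact force between yellow_small and the fingers below 0.1 N) or (linear speed of red_large above 0.6 m/s and contact force between red_large and the fingers below 0.1 N)).
It fails at once if the empty bobbin or the tape roll is moved by more than 20 mm (distance of any of empty_bobbin, tape_roll from where it was at the start of the episode above 0.02 m).
It also fails if it takes over 128 s, if anything falls off the work surface, if the arm or the gripper's body presses on something with over 40 N, if the wrist force passes 120 N, or if a joint passes its speed limit or range.

## Robot

A 7-joint arm with a two-finger parallel gripper is mounted at the origin on the work surface. World frame = base frame: x ahead of the robot, y to its left, z up, the work surface at z = 0. Lengths are in m, angles in rad, forces in N, time in s.
With the tool pointing down it reaches from about 0.4 to 0.925 m from the base axis. Payload 4.1 kg.
Tool frame: the origin (TCP) lies on the centre line of the jaws, within the pads' length; the fingertips stand 14 mm ahead of it and the grasp point (between the pads) lies 5 mm behind it; z points along the fingers, y is the line along which they close (so a half turn about z gives the same grasp; the last joint's range is limited). The gripper opens to 85 mm and grips with 20 to 120 N. Pads are 22 mm wide; open, the fingers measure 114 mm over their backs; the gripper's body (76 mm by 85 mm) begins 54 mm behind the grasp point. The pads swing forward as they close: fully open they stand 13 mm farther back than shut.
Start: joints at [-1.269, 0.398, 0.045, 1.537, -0.019, 1.207, -0.051], TCP at [0.254, 0.599, 0.245] pointing down, gripper open.
Joint ranges: [-2.82, 2.82], [-0.49, 2.23], [-1.37, 1.46], [0, 2.46], [-1.36, 4.5], [0.23, 2], [-2.94, 2.94]. Speed limits (rad/s): [2.57, 2.57, 3.14, 3.14, 3.14, 3.14, 3.14].

## Interface

Orientations are given as [roll, pitch, yaw] about the fixed x, y, z axes, in that order (R = Rz(yaw) Ry(pitch) Rx(roll)).
In Python, from cell import ctrl gives the robot as it stands.
- The arm moves only by the shell command python3 -m handwheel 'ROWS' [OPENING] [FORCE]. ROWS is JSON, a list of rows, each an object of numbers: "tx", "ty", "tz": the shift along the tool's x, y, z in cm; "rx", "ry", "rz": the turn, a rotation vector about the tool's x, y, z in degrees. A call has exactly 5 rows; each row is the pose to reach, as a shift and turn from the pose commanded when the call began, along the tool's axes at that moment; what a row does not reach only later rows make up. A row lasts 1/12 s, in which the tool goes at most 41.7 mm and 7.16 degrees, less where a joint would pass 70% of its speed; a pose out of reach is approached as far as the arm can. A call with a gripper value outside its range is refused whole. OPENING is the finger opening in cm, from 0 to 8.54, set as the call begins (- or left out, the last holds). The fingers move at their own pace and stop on an object; FORCE is the grip in N (left out, the last holds). Time passes only in rows, so rows that repeat a pose let the fingers close, or fill a call up. It gives the time, the measured TCP pose, the force, the opening and the grip force at its end, in the units of the state.
- ctrl.observe(): the state, without advancing time (a new reading comes with each control period).
- ctrl.camera(name): name is "scene" or "side" or "wrist"; returns a dict with "img" (480x640x3 uint8, red, green, blue), "depth" (480x640 float32, m along the optical axis (not along the pixel's ray), 0 where there is no reading), "intrinsics" (3x3 intrinsics, pixels), "R" (3x3) and "t" (3): a world point X has camera coordinates R X + t; the wrist camera has in their place "tool_from_camera" (4x4, takes a point from camera to tool coordinates, whose origin is the TCP and whose axes are the flange's). Camera axes: x right, y down, z forward; pixel columns grow to the right and rows downward; lengths in m; the calibration is good to about 2 mm. A picture is of the moment at which its call begins: read the wrist's pose just before it.
- ctrl.job_done(): hands the job in; it is judged then, once.
Trained networks look in a picture, given as the dict that the camera call returned (one of the last four; its "shot" number tells which), for a name from the list of things; names that differ only in an ending like _2 or _b are one class to them, and where a whole thing is asked for, a point or a joint stands for the part that bears it (a point fixed in the world has none). Each returns a list of dicts, best first, with "p" (0 to 1); they miss things now and then, are a little off and sometimes report something else, mostly with a low value. They report only what shows in the picture. A call takes as long as a camera call. They do not tell look-alikes from the thing itself.
- ctrl.regions_of(name, picture): "region" (480x640 bool, what is visible of it) and "bbox" ([left, top, width, height] as shares, 0 to 1, of the picture: columns of its width, rows of its height, round what is visible of it).
- ctrl.landmark_of(name, picture): "centre" ([column, row] as shares, 0 to 1, of the picture: columns of its width, rows of its height: a listed point, or the origin of a listed thing).
The state is a dict: "time_s": time; "joint_positions": joint angles; "joint_vel": joint speeds; "joint_torque": joint torques, N m; "eef_pos": TCP position; "tool_rot": TCP orientation; "wrist_force": force on the tool from outside, world axes, zero at the start; "wrist_torque": the same for the moment, N m; "finger_gap": finger opening in m; "grip_force": force on a finger pad.
Only numpy, scipy, OpenCV 4.12 (cv2) and the standard library are available. Lean on these libraries where they do the work, as an engineer would, in place of code of your own. Each camera call takes 0.05 s, during which the arm holds its last target. There are 200 camera calls.

## Working session

There is one attempt and no reset: what is moved stays moved. The work goes in short steps, Python scripts to look and compute and a shell command to move; the robot and the scene stay as the last step left them, time stands still between calls to the robot, and variables do not carry over. Pictures are saved under pics/ and viewed, at most 14 in all, crops included, and the job is handed in when it is done.

```bash
ls; mkdir -p pics
python3 - <<'E'
from cell import ctrl
import cv2
o=ctrl.observe(); print(o)
for n in("scene","side"):
    p=ctrl.camera(n); cv2.imwrite(f"pics/{n}0.png",p["img"][:,:,::-1]); print(n,p["intrinsics"],p["R"],p["t"])
E
```

```text
pics
{'time_s': 0.0, 'joint_positions': array([-1.26902062,  0.39918779,  0.04501445,  1.53787686, -0.01870799,
        1.20689141, -0.05070609]), 'joint_vel': array([-0.00023149, -0.00046956, -0.0008587 ,  0.00134088, -0.00027349,
        0.00167422,  0.00041975]), 'joint_torque': array([-2.41936759e-04, -4.75125754e+01,  1.36444576e+00, -2.54224545e+01,
        1.16392513e-02,  9.56719770e-03,  1.01194956e-05]), 'eef_pos': array([0.25331596, 0.59795191, 0.24426715]), 'tool_rot': array([-3.13965422e+00,  1.19366434e-04,  2.74093815e+00]), 'wrist_force': array([-0.02241917,  0.21110954,  0.24535401]), 'wrist_torque': array([0.06934799, 0.01988976, 0.04874838]), 'grip_force': 0.0, 'finger_gap': 0.08552703879880304}
scene [[616.22675064   0.         313.42856358]
 [  0.         616.22675064 239.14585354]
 [  0.           0.           1.        ]] [[-0.0183578   0.99980147 -0.00774728]
 [ 0.82753144  0.01084515 -0.56131462]
 [-0.56111916 -0.01671562 -0.82756624]] [ 0.02120921 -0.3668343   1.56462603]
side [[603.90292153   0.         325.13520209]
 [  0.         603.90292153 249.21157553]
 [  0.           0.           1.        ]] [[ 0.96639952 -0.25694201  0.00726431]
 [-0.19083854 -0.73613314 -0.64937558]
 [ 0.17219937  0.62616994 -0.76043315]] [-0.4376724   0.14579818  1.29108296]
```

View pics/scene0.png

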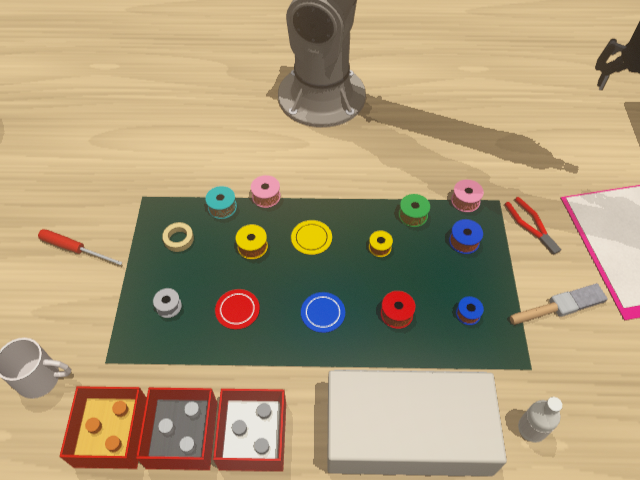

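View pics/side0.png

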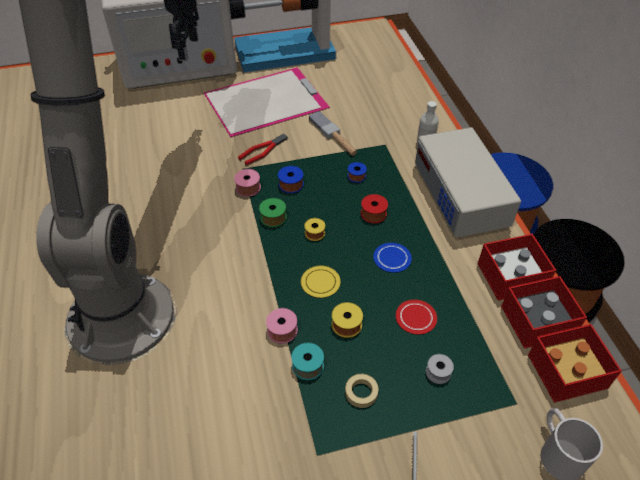

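The scene picture shows these candidates (column, row):
- **Blue large:** (466,236). Look-alikes of the same shape are green (415,210) and pink (467,195).
- **Yellow large:** (252,241). Look-alikes are turquoise (221,200) and pink (265,190).
- **Other reels:** red large (398,309), small blue (470,310), small yellow (381,243).
- **Pads:** yellow (311,237), blue (323,312), red (237,309).
- **Bystanders:** bobbin (167,302), tape (177,237).

The side view agrees. Next I measure positions and make one close crop.

```bash
cat > h.py <<'E'
from cell import ctrl
import cv2, numpy as np
from scipy.spatial.transform import Rotation as Ro
H=dict(blue_large=.036,yellow_large=.036,red_large=.036,blue_small=.028,yellow_small=.028,blue_pad=.003,yellow_pad=.003,red_pad=.003,empty_bobbin=.03,tape_roll=.019)
HUE=dict(blue=(105,130),yellow=(22,34),red=(0,6))
def cloud(p):
    K=p["intrinsics"];v,u=np.mgrid[:480,:640];d=p["depth"]
    c=np.stack([(u-K[0,2])/K[0,0]*d,(v-K[1,2])/K[1,1]*d,d],-1)
    if "R" in p: return (c-p["t"])@p["R"]
    T=p["tool_from_camera"];o=p["o"];R=Ro.from_euler("xyz",o["tool_rot"]).as_matrix()
    return (c@T[:3,:3].T+T[:3,3])@R.T+o["eef_pos"]
def shot(n):
    o=ctrl.observe();p=ctrl.camera(n);p["o"]=o;return p
def measure(p,name,zbase=0.,tol=.006):
    """candidates of right colour: (p, xy of top disc, mean z, diameter, pixel)"""
    X=cloud(p);hsv=cv2.cvtColor(p["img"],cv2.COLOR_RGB2HSV);out=[]
    for r in ctrl.regions_of(name,p):
        m=r["region"]&(p["depth"]>0)
        top=m&(abs(X[...,2]-zbase-H[name])<tol)
        if top.sum()<20: continue
        P=X[top]; (cx,cy),rad=cv2.minEnclosingCircle(P[:,:2].astype(np.float32))
        v,u=np.nonzero(top)
        out.append((round(r["p"],2),np.round([cx,cy],4),round(float(np.median(P[:,2])),4),round(2*rad,4),(int(u.mean()),int(v.mean())),int(np.median(hsv[top][:,0]))))
    return out
E
python3 - <<'E'
from h import *
for c in("scene","side"):
    p=shot(c)
    if c=="scene": cv2.imwrite("pics/crop1.png",cv2.resize(p["img"][170:340,140:500,::-1],(800,378),interpolation=cv2.INTER_CUBIC))
    for n in H:
        for r in measure(p,n): print(c,n,*r)
E
```

```text
scene blue_large 0.69 [0.4441 0.3064] 0.0345 0.0668 (466, 232) 113
scene blue_large 0.65 [0.3344 0.3213] 0.0344 0.0696 (468, 191) 172
scene blue_large 0.56 [0.3788 0.2036] 0.0346 0.0656 (414, 206) 62
scene blue_large 0.35 [0.6193 0.1534] 0.0348 0.0651 (398, 306) 0
scene yellow_large 0.81 [ 0.4637 -0.1407] 0.0346 0.0676 (250, 237) 27
scene yellow_large 0.78 [ 0.3284 -0.1227] 0.0346 0.0689 (264, 186) 172
scene yellow_large 0.77 [ 0.3609 -0.2187] 0.0347 0.0679 (219, 197) 88
scene red_large 0.86 [0.6198 0.1538] 0.0348 0.0647 (398, 306) 0
scene blue_small 0.94 [0.6181 0.2944] 0.0268 0.0512 (470, 307) 111
scene yellow_small 0.89 [0.462  0.1286] 0.0265 0.0521 (380, 240) 26
scene blue_pad 0.78 [0.6183 0.01  ] 0.0021 0.0938 (322, 312) 111
scene yellow_pad 0.67 [ 0.4387 -0.0177] 0.0019 0.0921 (311, 237) 26
scene red_pad 0.75 [ 0.6131 -0.1621] 0.0021 0.0907 (236, 309) 1
scene empty_bobbin 0.67 [ 0.6104 -0.2988] 0.0289 0.0515 (165, 299) 13
scene tape_roll 0.87 [ 0.4489 -0.3021] 0.0172 0.0675 (177, 235) 22
side blue_large 0.88 [0.3742 0.2065] 0.0367 0.0708 (272, 208) 67
side blue_large 0.87 [0.442 0.31 ] 0.0367 0.0728 (290, 174) 113
side yellow_large 0.86 [ 0.3595 -0.2155] 0.0365 0.0687 (307, 357) 90
side yellow_large 0.85 [ 0.4616 -0.1409] 0.0366 0.0688 (347, 315) 25
side yellow_large 0.49 [ 0.6075 -0.2972] 0.0315 0.0512 (440, 365) 130
side red_large 0.95 [0.6178 0.1548] 0.0367 0.0707 (374, 204) 0
side blue_small 0.86 [0.6178 0.2968] 0.0286 0.0525 (356, 169) 113
side yellow_small 0.66 [0.4605 0.1279] 0.0289 0.0531 (314, 226) 25
side blue_pad 0.69 [0.6212 0.0105] 0.0039 0.1006 (392, 257) 112
side yellow_pad 0.66 [ 0.4389 -0.0155] 0.0038 0.0945 (321, 281) 25
side red_pad 0.67 [ 0.6122 -0.1591] 0.0038 0.0896 (416, 316) 0
side red_pad 0.19 [ 0.4465 -0.2947] 0.0054 0.0728 (362, 392) 22
side empty_bobbin 0.75 [ 0.6084 -0.2969] 0.0305 0.0527 (440, 365) 120
side tape_roll 0.92 [ 0.4451 -0.2995] 0.019 0.0668 (362, 389) 22
```

View pics/crop1.png

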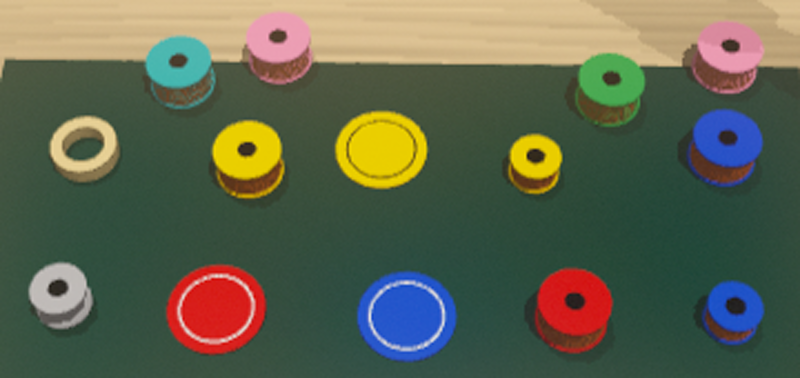

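```bash
python3 -m handwheel '[{"rz":-5},{"rz":-12},{"rz":-18},{"rz":-22.95},{"rz":-22.95}]' 8.5 40; python3 -m handwheel '[{"tx":-3,"ty":-4,"tz":1},{"tx":-7,"ty":-8,"tz":2},{"tx":-10,"ty":-11,"tz":3},{"tx":-13,"ty":-15,"tz":4},{"tx":-16,"ty":-19,"tz":5}]'
```

```text
$[0]: bad value
$[0]: bad value
```

```bash
python3 -m handwheel '[{"tx":0,"ty":0,"tz":0,"rx":0,"ry":0,"rz":-5},{"tx":0,"ty":0,"tz":0,"rx":0,"ry":0,"rz":-12},{"tx":0,"ty":0,"tz":0,"rx":0,"ry":0,"rz":-18},{"tx":0,"ty":0,"tz":0,"rx":0,"ry":0,"rz":-23},{"tx":0,"ty":0,"tz":0,"rx":0,"ry":0,"rz":-23}]' 8.5 40
```

```text
time_s: 1.62
eef_pos: [0.2536, 0.5985, 0.2454]
tool_rot: [3.141, -0.0, -3.14]
wrist_force: [0.5, -0.3, -0.3]
finger_gap: 0.0849
grip_force: 0.0
```

```bash
python3 -m handwheel '[{"tx":-2,"ty":-3,"tz":1,"rx":0,"ry":0,"rz":0},{"tx":-4,"ty":-6,"tz":2,"rx":0,"ry":0,"rz":0},{"tx":-6,"ty":-9,"tz":3,"rx":0,"ry":0,"rz":0},{"tx":-8,"ty":-12,"tz":4,"rx":0,"ry":0,"rz":0},{"tx":-10,"ty":-15,"tz":5,"rx":0,"ry":0,"rz":0}]'
python3 -m handwheel '[{"tx":-2,"ty":-3,"tz":1,"rx":0,"ry":0,"rz":0},{"tx":-4,"ty":-6,"tz":2,"rx":0,"ry":0,"rz":0},{"tx":-6,"ty":-9,"tz":3,"rx":0,"ry":0,"rz":0},{"tx":-8,"ty":-12,"tz":4,"rx":0,"ry":0,"rz":0},{"tx":-8.9,"ty":-14,"tz":5,"rx":0,"ry":0,"rz":0}]'
python3 - <<'E'
from h import *
p=shot("wrist"); cv2.imwrite("pics/w1.png",p["img"][:,:,::-1])
print(p["o"]["eef_pos"],p["tool_from_camera"])
for r in measure(p,"blue_large",tol=.008): print(*r)
E
```

```text
time_s: 2.03
eef_pos: [0.3545, 0.4471, 0.1951]
tool_rot: [3.141, 0.0, 3.14]
wrist_force: [1.1, 0.7, 1.0]
finger_gap: 0.085
grip_force: 0.0
time_s: 2.45
eef_pos: [0.4458, 0.3046, 0.1453]
tool_rot: [-3.141, 0.002, 3.135]
wrist_force: [0.8, -0.8, 1.1]
finger_gap: 0.0852
grip_force: 0.0
[0.44578776 0.30463796 0.14528007] [[ 4.97813495e-04 -9.48106243e-01 -3.17953306e-01  8.22019724e-02]
 [ 9.99999854e-01  5.38888066e-04 -4.12315776e-05  2.99245833e-04]
 [ 2.10433158e-04 -3.17953239e-01  9.48106373e-01 -1.27994548e-01]
 [ 0.00000000e+00  0.00000000e+00  0.00000000e+00  1.00000000e+00]]
0.96 [0.3736 0.2046] 0.0354 0.0649 (161, 131) 66
0.86 [0.3319 0.3242] 0.0354 0.0645 (352, 57) 163
0.56 [0.4415 0.3081] 0.0354 0.0643 (325, 232) 110
```

View pics/w1.png

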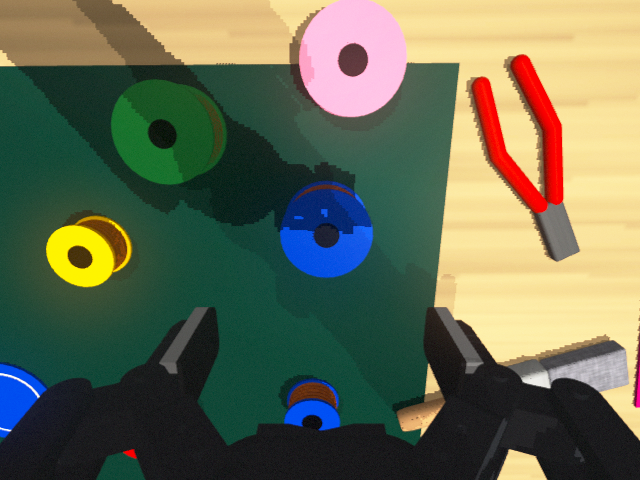

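The wrist view shows the blue large reel at (325,232), with green at (161,131) and pink at (352,57). All three cameras agree on (0.442, 0.308), so I go down, grip and lift.

```bash
python3 -m handwheel '[{"tx":0.1,"ty":-0.1,"tz":1,"rx":0,"ry":0,"rz":0},{"tx":0.1,"ty":-0.1,"tz":4,"rx":0,"ry":0,"rz":0},{"tx":0.1,"ty":-0.1,"tz":7,"rx":0,"ry":0,"rz":0},{"tx":0.1,"ty":-0.1,"tz":9,"rx":0,"ry":0,"rz":0},{"tx":0.1,"ty":-0.1,"tz":9,"rx":0,"ry":0,"rz":0}]'
python3 -m handwheel '[{"tx":0,"ty":0,"tz":1,"rx":0,"ry":0,"rz":0},{"tx":0,"ty":0,"tz":2,"rx":0,"ry":0,"rz":0},{"tx":0,"ty":0,"tz":3,"rx":0,"ry":0,"rz":0},{"tx":0,"ty":0,"tz":3.5,"rx":0,"ry":0,"rz":0},{"tx":0,"ty":0,"tz":3.5,"rx":0,"ry":0,"rz":0}]'
```

```text
time_s: 2.97
eef_pos: [0.4378, 0.3076, 0.0513]
tool_rot: [-3.138, -0.007, -3.139]
wrist_force: [-0.9, -0.5, -0.9]
finger_gap: 0.0851
grip_force: 0.0
time_s: 3.38
eef_pos: [0.4413, 0.3074, 0.0195]
tool_rot: [-3.141, -0.001, -3.141]
wrist_force: [-0.4, 0.1, 0.4]
finger_gap: 0.0846
grip_force: 0.0
```

```bash
python3 -m handwheel '[{"tx":0,"ty":0,"tz":0,"rx":0,"ry":0,"rz":0},{"tx":0,"ty":0,"tz":0,"rx":0,"ry":0,"rz":0},{"tx":0,"ty":0,"tz":0,"rx":0,"ry":0,"rz":0},{"tx":0,"ty":0,"tz":0,"rx":0,"ry":0,"rz":0},{"tx":0,"ty":0,"tz":0,"rx":0,"ry":0,"rz":0}]' 4 40
python3 -m handwheel '[{"tx":0,"ty":0,"tz":0,"rx":0,"ry":0,"rz":0},{"tx":0,"ty":0,"tz":0,"rx":0,"ry":0,"rz":0},{"tx":0,"ty":0,"tz":0,"rx":0,"ry":0,"rz":0},{"tx":0,"ty":0,"tz":-0.5,"rx":0,"ry":0,"rz":0},{"tx":0,"ty":0,"tz":-1,"rx":0,"ry":0,"rz":0}]'
```

```text
time_s: 3.8
eef_pos: [0.4424, 0.3082, 0.0211]
tool_rot: [3.14, 0.001, -3.141]
wrist_force: [-0.4, 0.3, 5.0]
finger_gap: 0.0626
grip_force: 44.8
time_s: 4.22
eef_pos: [0.4409, 0.3069, 0.0298]
tool_rot: [-3.14, -0.002, -3.141]
wrist_force: [0.1, -0.1, -2.5]
finger_gap: 0.0628
grip_force: 44.7
```

```bash
python3 -m handwheel '[{"tx":0,"ty":0,"tz":-3,"rx":0,"ry":0,"rz":0},{"tx":0,"ty":-1,"tz":-6,"rx":0,"ry":0,"rz":0},{"tx":-1,"ty":-3,"tz":-9,"rx":0,"ry":0,"rz":0},{"tx":-3,"ty":-6,"tz":-9,"rx":0,"ry":0,"rz":0},{"tx":-5,"ty":-9,"tz":-9,"rx":0,"ry":0,"rz":0}]'
python3 -m handwheel '[{"tx":-2,"ty":-3.4,"tz":0,"rx":0,"ry":0,"rz":0},{"tx":-4,"ty":-6.8,"tz":0,"rx":0,"ry":0,"rz":0},{"tx":-6,"ty":-10,"tz":0,"rx":0,"ry":0,"rz":0},{"tx":-8,"ty":-13.4,"tz":0,"rx":0,"ry":0,"rz":0},{"tx":-10,"ty":-16.8,"tz":0,"rx":0,"ry":0,"rz":0}]'
python3 -m handwheel '[{"tx":-2,"ty":-3,"tz":0,"rx":0,"ry":0,"rz":0},{"tx":-2.8,"ty":-4,"tz":0,"rx":0,"ry":0,"rz":0},{"tx":-2.8,"ty":-4,"tz":2,"rx":0,"ry":0,"rz":0},{"tx":-2.8,"ty":-4,"tz":4,"rx":0,"ry":0,"rz":0},{"tx":-2.8,"ty":-4,"tz":5,"rx":0,"ry":0,"rz":0}]'
python3 - <<'E'
from h import *
for c in ("scene","side"):
    p=shot(c); print(p["o"]["eef_pos"],p["o"]["tool_rot"],p["o"]["finger_gap"])
    for r in measure(p,"blue_pad"): print(*r)
    X=cloud(p)
p=shot("wrist"); cv2.imwrite("pics/w2.png",p["img"][:,:,::-1])
E
```

```text
time_s: 4.63
eef_pos: [0.4927, 0.2184, 0.1225]
tool_rot: [3.139, 0.003, -3.137]
wrist_force: [0.6, -0.6, -4.0]
finger_gap: 0.0626
grip_force: 46.5
time_s: 5.05
eef_pos: [0.5918, 0.048, 0.1199]
tool_rot: [3.142, -0.001, -3.141]
wrist_force: [0.2, 0.5, -2.7]
finger_gap: 0.0629
grip_force: 46.5
time_s: 5.47
eef_pos: [0.6177, 0.0095, 0.0675]
tool_rot: [-3.141, -0.005, 3.141]
wrist_force: [-1.6, 0.0, -4.1]
finger_gap: 0.0628
grip_force: 46.3
[0.61771169 0.00946059 0.06753557] [-3.14148511 -0.00516937  3.14149473] 0.06279034100569707
0.69 [0.6182 0.0091] 0.0019 0.0912 (322, 319) 113
[0.61723159 0.01013576 0.06760087] [-3.14140524 -0.00646751 -3.14038325] 0.06265397851368253
0.6 [0.6179 0.0094] 0.004 0.0923 (391, 260) 113
```

View pics/w2.png

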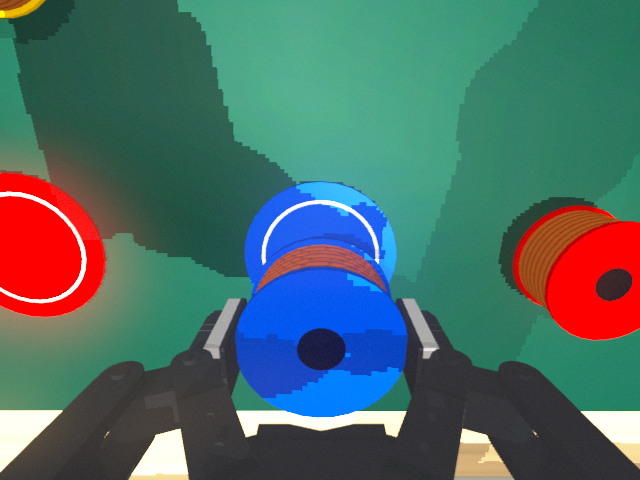

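The wrist view shows the reel held centrally at (321,348), above its pad and ring (320,230). I set it down.

```bash
python3 -m handwheel '[{"tx":0,"ty":0,"tz":1,"rx":0,"ry":0,"rz":0},{"tx":0,"ty":0,"tz":2.5,"rx":0,"ry":0,"rz":0},{"tx":0,"ty":0,"tz":3.5,"rx":0,"ry":0,"rz":0},{"tx":0,"ty":0,"tz":4.2,"rx":0,"ry":0,"rz":0},{"tx":0,"ty":0,"tz":4.4,"rx":0,"ry":0,"rz":0}]'
python3 -m handwheel '[{"tx":0,"ty":0,"tz":0.1,"rx":0,"ry":0,"rz":0},{"tx":0,"ty":0,"tz":0.2,"rx":0,"ry":0,"rz":0},{"tx":0,"ty":0,"tz":0.3,"rx":0,"ry":0,"rz":0},{"tx":0,"ty":0,"tz":0.3,"rx":0,"ry":0,"rz":0},{"tx":0,"ty":0,"tz":0.3,"rx":0,"ry":0,"rz":0}]'
```

```text
time_s: 6.13
eef_pos: [0.619, 0.0099, 0.0249]
tool_rot: [-3.142, -0.002, -3.141]
wrist_force: [-0.8, -0.2, -3.9]
finger_gap: 0.0629
grip_force: 46.2
time_s: 6.55
eef_pos: [0.6206, 0.0098, 0.0242]
tool_rot: [3.141, 0.001, -3.141]
wrist_force: [-1.5, -0.5, 2.3]
finger_gap: 0.0626
grip_force: 46.6
```

```bash
python3 -m handwheel '[{"tx":0,"ty":0,"tz":0,"rx":0,"ry":0,"rz":0},{"tx":0,"ty":0,"tz":0,"rx":0,"ry":0,"rz":0},{"tx":0,"ty":0,"tz":0,"rx":0,"ry":0,"rz":0},{"tx":0,"ty":0,"tz":0,"rx":0,"ry":0,"rz":0},{"tx":0,"ty":0,"tz":-0.5,"rx":0,"ry":0,"rz":0}]' 8.5
python3 -m handwheel '[{"tx":0,"ty":0,"tz":-2,"rx":0,"ry":0,"rz":0},{"tx":0,"ty":0,"tz":-5,"rx":0,"ry":0,"rz":0},{"tx":0,"ty":0,"tz":-8,"rx":0,"ry":0,"rz":0},{"tx":0,"ty":2,"tz":-10,"rx":0,"ry":0,"rz":0},{"tx":0,"ty":5,"tz":-10,"rx":0,"ry":0,"rz":0}]'
python3 -m handwheel '[{"tx":0,"ty":4,"tz":0,"rx":0,"ry":0,"rz":0},{"tx":0,"ty":8,"tz":0,"rx":0,"ry":0,"rz":0},{"tx":0,"ty":12,"tz":0,"rx":0,"ry":0,"rz":0},{"tx":0,"ty":16,"tz":0,"rx":0,"ry":0,"rz":0},{"tx":0,"ty":20,"tz":0,"rx":0,"ry":0,"rz":0}]'
python3 -m handwheel '[{"tx":0,"ty":2,"tz":0,"rx":0,"ry":0,"rz":0},{"tx":0.1,"ty":3.5,"tz":0,"rx":0,"ry":0,"rz":0},{"tx":0.1,"ty":3.5,"tz":1,"rx":0,"ry":0,"rz":0},{"tx":0.1,"ty":3.5,"tz":3,"rx":0,"ry":0,"rz":0},{"tx":0.1,"ty":3.5,"tz":4,"rx":0,"ry":0,"rz":0}]'
python3 - <<'E'
from h import *
for c in ("scene","side"):
    p=shot(c); print(p["o"]["eef_pos"])
    for n,z in(("blue_large",.003),("blue_small",0)):
        for r in measure(p,n,z): print(n,*r)
p=shot("wrist");print(p["o"]["eef_pos"])
for r in measure(p,"blue_small"): print(*r)
E
```

```text
time_s: 6.97
eef_pos: [0.6193, 0.0099, 0.0277]
tool_rot: [3.142, -0.002, -3.141]
wrist_force: [-0.2, -0.2, 0.1]
finger_gap: 0.085
grip_force: 0.0
time_s: 7.38
eef_pos: [0.6239, 0.0555, 0.1344]
tool_rot: [-3.14, 0.011, 3.135]
wrist_force: [1.0, 0.2, 1.1]
finger_gap: 0.0851
grip_force: 0.0
time_s: 7.8
eef_pos: [0.6196, 0.2617, 0.1289]
tool_rot: [3.141, 0.001, -3.141]
wrist_force: [1.8, -0.3, 0.5]
finger_gap: 0.0849
grip_force: 0.0
time_s: 8.22
eef_pos: [0.6183, 0.2914, 0.0861]
tool_rot: [-3.138, -0.002, 3.14]
wrist_force: [-1.1, -0.9, 0.1]
finger_gap: 0.0846
grip_force: 0.0
[0.61834961 0.2913631  0.08609804]
blue_large 0.92 [0.3777 0.2015] 0.0354 0.0677 (414, 205) 60
blue_large 0.74 [0.6226 0.0103] 0.038 0.068 (322, 305) 111
blue_large 0.73 [0.3361 0.3225] 0.0352 0.0682 (468, 191) 172
blue_small 0.94 [0.6177 0.2935] 0.0267 0.0503 (470, 308) 113
[0.61841103 0.29179337 0.08691049]
blue_large 0.79 [0.6219 0.009 ] 0.0397 0.0669 (395, 247) 112
blue_large 0.76 [0.3737 0.2033] 0.0368 0.0704 (272, 207) 67
blue_large 0.72 [0.334  0.3234] 0.0369 0.0731 (246, 178) 170
blue_small 0.61 [0.6176 0.2933] 0.0285 0.0495 (357, 169) 113
[0.6197841  0.29391293 0.08931676]
0.78 [0.6147 0.2954] 0.0275 0.0487 (323, 257) 110
```

```bash
python3 -m handwheel '[{"tx":0.2,"ty":0,"tz":2,"rx":0,"ry":0,"rz":0},{"tx":0.2,"ty":0,"tz":4,"rx":0,"ry":0,"rz":0},{"tx":0.2,"ty":0,"tz":6,"rx":0,"ry":0,"rz":0},{"tx":0.2,"ty":0,"tz":7,"rx":0,"ry":0,"rz":0},{"tx":0.2,"ty":0,"tz":7,"rx":0,"ry":0,"rz":0}]'
python3 -m handwheel '[{"tx":0,"ty":0,"tz":0,"rx":0,"ry":0,"rz":0},{"tx":0,"ty":0,"tz":0,"rx":0,"ry":0,"rz":0},{"tx":0,"ty":0,"tz":0,"rx":0,"ry":0,"rz":0},{"tx":0,"ty":0,"tz":0,"rx":0,"ry":0,"rz":0},{"tx":0,"ty":0,"tz":0,"rx":0,"ry":0,"rz":0}]' 3 30
python3 -m handwheel '[{"tx":0,"ty":0,"tz":0,"rx":0,"ry":0,"rz":0},{"tx":0,"ty":0,"tz":0,"rx":0,"ry":0,"rz":0},{"tx":0,"ty":0,"tz":0,"rx":0,"ry":0,"rz":0},{"tx":0,"ty":0,"tz":-0.5,"rx":0,"ry":0,"rz":0},{"tx":0,"ty":0,"tz":-1,"rx":0,"ry":0,"rz":0}]'
```

```text
time_s: 9.03
eef_pos: [0.6151, 0.2941, 0.0161]
tool_rot: [-3.14, -0.004, -3.141]
wrist_force: [-0.5, -0.5, 0.0]
finger_gap: 0.0851
grip_force: 0.0
time_s: 9.45
eef_pos: [0.6181, 0.2954, 0.0202]
tool_rot: [3.14, 0.003, -3.141]
wrist_force: [0.8, 0.3, 5.9]
finger_gap: 0.0467
grip_force: 31.5
time_s: 9.87
eef_pos: [0.6161, 0.2945, 0.0281]
tool_rot: [-3.141, -0.001, -3.141]
wrist_force: [-0.3, -0.0, -1.8]
finger_gap: 0.0468
grip_force: 31.2
```

```bash
python3 -m handwheel '[{"tx":0,"ty":0,"tz":-3,"rx":0,"ry":0,"rz":0},{"tx":0,"ty":0,"tz":-6,"rx":0,"ry":0,"rz":0},{"tx":0,"ty":-2,"tz":-9,"rx":0,"ry":0,"rz":0},{"tx":0,"ty":-5,"tz":-10,"rx":0,"ry":0,"rz":0},{"tx":0,"ty":-9,"tz":-10,"rx":0,"ry":0,"rz":0}]'
python3 -m handwheel '[{"tx":0,"ty":-4,"tz":0,"rx":0,"ry":0,"rz":0},{"tx":-0.2,"ty":-8,"tz":0,"rx":0,"ry":0,"rz":0},{"tx":-0.5,"ty":-12,"tz":0,"rx":0,"ry":0,"rz":0},{"tx":-0.5,"ty":-16,"tz":0,"rx":0,"ry":0,"rz":0},{"tx":-0.5,"ty":-19.5,"tz":0,"rx":0,"ry":0,"rz":0}]'
python3 -m handwheel '[{"tx":0,"ty":0,"tz":1,"rx":0,"ry":0,"rz":0},{"tx":0,"ty":0,"tz":3,"rx":0,"ry":0,"rz":0},{"tx":0,"ty":0,"tz":4.5,"rx":0,"ry":0,"rz":0},{"tx":0,"ty":0,"tz":5.5,"rx":0,"ry":0,"rz":0},{"tx":0,"ty":0,"tz":5.5,"rx":0,"ry":0,"rz":0}]'
python3 - <<'E'
from h import *
for c in ("scene","side"):
    p=shot(c); print(p["o"]["eef_pos"])
    X=cloud(p)
    for r in measure(p,"blue_small",.05,.02): print(*r)
    for r in measure(p,"blue_large",.003): print("L",*r)
E
```

```text
time_s: 10.28
eef_pos: [0.6186, 0.209, 0.1325]
tool_rot: [3.136, 0.007, -3.135]
wrist_force: [0.2, 0.1, -1.2]
finger_gap: 0.0468
grip_force: 31.6
time_s: 10.7
eef_pos: [0.6213, 0.0064, 0.1284]
tool_rot: [-3.141, -0.0, 3.141]
wrist_force: [0.2, -0.1, -1.0]
finger_gap: 0.0471
grip_force: 31.6
time_s: 11.12
eef_pos: [0.6198, 0.0101, 0.0707]
tool_rot: [-3.141, -0.005, -3.141]
wrist_force: [-1.0, 0.3, -2.2]
finger_gap: 0.0469
grip_force: 31.6
[0.61980819 0.01012868 0.07074344]
0.98 [0.6219 0.0086] 0.077 0.0471 (323, 297) 113
L 0.97 [0.3772 0.2025] 0.0351 0.066 (414, 205) 61
L 0.66 [0.3366 0.3234] 0.0353 0.0676 (468, 191) 172
L 0.63 [0.6276 0.0078] 0.0378 0.0617 (321, 313) 112
[0.62256551 0.01006826 0.07397662]
0.59 [0.6148 0.0114] 0.0812 0.0501 (392, 237) 113
L 0.91 [0.3341 0.3236] 0.0368 0.0697 (246, 177) 169
L 0.67 [0.6205 0.0071] 0.0395 0.063 (394, 251) 113
L 0.63 [0.3742 0.204 ] 0.037 0.0685 (272, 208) 67
L 0.54 [0.619  0.1547] 0.0367 0.0699 (374, 204) 0
```

```bash
python3 -m handwheel '[{"tx":0,"ty":0,"tz":0.5,"rx":0,"ry":0,"rz":0},{"tx":0,"ty":0,"tz":0.9,"rx":0,"ry":0,"rz":0},{"tx":0,"ty":0,"tz":1.2,"rx":0,"ry":0,"rz":0},{"tx":0,"ty":0,"tz":1.4,"rx":0,"ry":0,"rz":0},{"tx":0,"ty":0,"tz":1.4,"rx":0,"ry":0,"rz":0}]'
python3 -m handwheel '[{"tx":0,"ty":0,"tz":0.1,"rx":0,"ry":0,"rz":0},{"tx":0,"ty":0,"tz":0.1,"rx":0,"ry":0,"rz":0},{"tx":0,"ty":0,"tz":0.1,"rx":0,"ry":0,"rz":0},{"tx":0,"ty":0,"tz":0.1,"rx":0,"ry":0,"rz":0},{"tx":0,"ty":0,"tz":0.1,"rx":0,"ry":0,"rz":0}]'
```

```text
time_s: 11.83
eef_pos: [0.6218, 0.0098, 0.0592]
tool_rot: [3.141, -0.001, -3.141]
wrist_force: [-1.3, -0.0, -0.5]
finger_gap: 0.0472
grip_force: 31.8
time_s: 12.25
eef_pos: [0.6219, 0.0098, 0.0592]
tool_rot: [3.141, -0.0, -3.141]
wrist_force: [-2.6, 0.5, 5.7]
finger_gap: 0.0466
grip_force: 32.3
```

```bash
python3 -m handwheel '[{"tx":0,"ty":0,"tz":0,"rx":0,"ry":0,"rz":0},{"tx":0,"ty":0,"tz":0,"rx":0,"ry":0,"rz":0},{"tx":0,"ty":0,"tz":0,"rx":0,"ry":0,"rz":0},{"tx":0,"ty":0,"tz":0,"rx":0,"ry":0,"rz":0},{"tx":0,"ty":0,"tz":-0.5,"rx":0,"ry":0,"rz":0}]' 8.5
python3 -m handwheel '[{"tx":0,"ty":0,"tz":-2,"rx":0,"ry":0,"rz":0},{"tx":0,"ty":0,"tz":-5,"rx":0,"ry":0,"rz":0},{"tx":0,"ty":0,"tz":-7.5,"rx":0,"ry":0,"rz":0},{"tx":0.2,"ty":2,"tz":-7.5,"rx":0,"ry":0,"rz":0},{"tx":0.3,"ty":5,"tz":-7.5,"rx":0,"ry":0,"rz":0}]'
python3 -m handwheel '[{"tx":0,"ty":4,"tz":0,"rx":0,"ry":0,"rz":0},{"tx":0,"ty":8,"tz":0,"rx":0,"ry":0,"rz":0},{"tx":0,"ty":9.4,"tz":1,"rx":0,"ry":0,"rz":0},{"tx":0,"ty":9.4,"tz":3,"rx":0,"ry":0,"rz":0},{"tx":0,"ty":9.4,"tz":5,"rx":0,"ry":0,"rz":0}]'
python3 - <<'E'
from h import *
for c in ("scene","side"):
    p=shot(c); print(p["o"]["eef_pos"])
    for r in measure(p,"blue_small",.039,.006): print(*r)
    for r in measure(p,"red_large",0): print("R",*r)
    if c=="side": cv2.imwrite("pics/s3.png",p["img"][100:400,200:520,::-1])
E
```

```text
time_s: 12.67
eef_pos: [0.6212, 0.0098, 0.0624]
tool_rot: [-3.142, -0.002, -3.141]
wrist_force: [0.5, -0.2, 0.4]
finger_gap: 0.085
grip_force: 0.0
time_s: 13.08
eef_pos: [0.6208, 0.0555, 0.1413]
tool_rot: [-3.14, 0.005, 3.135]
wrist_force: [0.4, -0.4, -1.4]
finger_gap: 0.0851
grip_force: 0.0
time_s: 13.5
eef_pos: [0.6194, 0.1567, 0.0887]
tool_rot: [3.14, 0.002, -3.137]
wrist_force: [0.2, -0.6, -0.8]
finger_gap: 0.0847
grip_force: 0.0
[0.61944968 0.15670175 0.08866578]
0.79 [0.6215 0.0087] 0.0661 0.0502 (322, 298) 111
R 0.73 [0.6194 0.1546] 0.0348 0.0662 (398, 305) 0
[0.61757364 0.15331002 0.08689185]
0.77 [0.6173 0.0105] 0.0676 0.0524 (396, 239) 112
R 0.65 [0.6165 0.1558] 0.0368 0.0697 (373, 204) 1
R 0.21 [ 0.4625 -0.1403] 0.0368 0.0689 (347, 316) 26
```

View pics/s3.png

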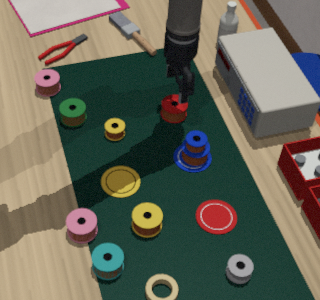

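The side crop shows the blue stack standing upright at about (195,150), and the gripper over red (175,108). Red measures (0.619, 0.154), so I grasp it.

```bash
python3 -m handwheel '[{"tx":0,"ty":0.1,"tz":2,"rx":0,"ry":0,"rz":0},{"tx":0,"ty":0.1,"tz":4,"rx":0,"ry":0,"rz":0},{"tx":0,"ty":0.1,"tz":6,"rx":0,"ry":0,"rz":0},{"tx":0,"ty":0.1,"tz":6.7,"rx":0,"ry":0,"rz":0},{"tx":0,"ty":0.1,"tz":6.7,"rx":0,"ry":0,"rz":0}]'
python3 -m handwheel '[{"tx":0,"ty":0,"tz":0,"rx":0,"ry":0,"rz":0},{"tx":0,"ty":0,"tz":0,"rx":0,"ry":0,"rz":0},{"tx":0,"ty":0,"tz":0,"rx":0,"ry":0,"rz":0},{"tx":0,"ty":0,"tz":0,"rx":0,"ry":0,"rz":0},{"tx":0,"ty":0,"tz":0,"rx":0,"ry":0,"rz":0}]' 4 40
python3 -m handwheel '[{"tx":0,"ty":0,"tz":0,"rx":0,"ry":0,"rz":0},{"tx":0,"ty":0,"tz":0,"rx":0,"ry":0,"rz":0},{"tx":0,"ty":0,"tz":0,"rx":0,"ry":0,"rz":0},{"tx":0,"ty":0,"tz":-0.5,"rx":0,"ry":0,"rz":0},{"tx":0,"ty":0,"tz":-1,"rx":0,"ry":0,"rz":0}]'
```

```text
time_s: 14.22
eef_pos: [0.6181, 0.1543, 0.0205]
tool_rot: [-3.141, -0.002, -3.141]
wrist_force: [-0.3, 0.1, 0.0]
finger_gap: 0.0853
grip_force: 0.0
time_s: 14.63
eef_pos: [0.6206, 0.1552, 0.0234]
tool_rot: [3.14, 0.004, -3.141]
wrist_force: [-0.6, -0.1, 6.8]
finger_gap: 0.0627
grip_force: 45.4
time_s: 15.05
eef_pos: [0.6179, 0.1546, 0.031]
tool_rot: [-3.141, -0.002, -3.141]
wrist_force: [0.1, 0.2, -4.1]
finger_gap: 0.0627
grip_force: 44.9
```

```bash
python3 -m handwheel '[{"tx":0,"ty":0,"tz":-3,"rx":0,"ry":0,"rz":0},{"tx":0,"ty":0,"tz":-7,"rx":0,"ry":0,"rz":0},{"tx":0,"ty":0,"tz":-10,"rx":0,"ry":0,"rz":0},{"tx":0,"ty":-1,"tz":-12,"rx":0,"ry":0,"rz":0},{"tx":0,"ty":-4,"tz":-12,"rx":0,"ry":0,"rz":0}]'
python3 -m handwheel '[{"tx":0,"ty":-4,"tz":0,"rx":0,"ry":0,"rz":0},{"tx":0,"ty":-8,"tz":0,"rx":0,"ry":0,"rz":0},{"tx":0,"ty":-12,"tz":0,"rx":0,"ry":0,"rz":0},{"tx":0,"ty":-16,"tz":0,"rx":0,"ry":0,"rz":0},{"tx":0,"ty":-20,"tz":0,"rx":0,"ry":0,"rz":0}]'
python3 -m handwheel '[{"tx":0.3,"ty":-4,"tz":0,"rx":0,"ry":0,"rz":0},{"tx":0.6,"ty":-7.5,"tz":0,"rx":0,"ry":0,"rz":0},{"tx":0.6,"ty":-7.5,"tz":3,"rx":0,"ry":0,"rz":0},{"tx":0.6,"ty":-7.5,"tz":6,"rx":0,"ry":0,"rz":0},{"tx":0.6,"ty":-7.5,"tz":8,"rx":0,"ry":0,"rz":0}]'
python3 - <<'E'
from h import *
for c in ("scene","side"):
    p=shot(c); print(p["o"]["eef_pos"],p["o"]["finger_gap"])
    for r in measure(p,"red_pad"): print(*r)
    for r in measure(p,"red_large",.05,.02): print("R",*r)
    for r in measure(p,"blue_small",.039): print("B",*r)
E
```

```text
time_s: 15.47
eef_pos: [0.6216, 0.1224, 0.1568]
tool_rot: [3.134, 0.009, -3.132]
wrist_force: [1.6, 2.1, -3.1]
finger_gap: 0.0629
grip_force: 46.6
time_s: 15.88
eef_pos: [0.6179, -0.0869, 0.151]
tool_rot: [3.141, -0.001, -3.141]
wrist_force: [1.7, 0.3, -4.0]
finger_gap: 0.0628
grip_force: 46.5
time_s: 16.3
eef_pos: [0.6108, -0.1608, 0.0687]
tool_rot: [3.14, -0.004, 3.14]
wrist_force: [-1.5, 0.6, -4.0]
finger_gap: 0.063
grip_force: 46.2
[ 0.61075637 -0.16084759  0.06865816] 0.06300131386113102
0.6 [ 0.6176 -0.1623] 0.0021 0.091 (237, 315) 1
0.45 [ 0.601  -0.2975] 0.0023 0.0654 (171, 309) 13
R 0.76 [ 0.6141 -0.1629] 0.0798 0.063 (230, 292) 2
B 0.74 [0.6208 0.0093] 0.066 0.0505 (322, 298) 112
[ 0.61285837 -0.1600419   0.07127637] 0.06275701247978706
0.61 [ 0.6101 -0.1615] 0.0039 0.0863 (414, 322) 1
R 0.91 [ 0.6054 -0.1623] 0.084 0.0672 (414, 297) 7
B 0.7 [0.6194 0.0093] 0.0676 0.0495 (396, 239) 112
```

```bash
python3 -m handwheel '[{"tx":0,"ty":0,"tz":1,"rx":0,"ry":0,"rz":0},{"tx":0,"ty":0,"tz":2.5,"rx":0,"ry":0,"rz":0},{"tx":0,"ty":0,"tz":3.5,"rx":0,"ry":0,"rz":0},{"tx":0,"ty":0,"tz":4.2,"rx":0,"ry":0,"rz":0},{"tx":0,"ty":0,"tz":4.4,"rx":0,"ry":0,"rz":0}]'
python3 -m handwheel '[{"tx":0,"ty":0,"tz":0.1,"rx":0,"ry":0,"rz":0},{"tx":0,"ty":0,"tz":0.2,"rx":0,"ry":0,"rz":0},{"tx":0,"ty":0,"tz":0.3,"rx":0,"ry":0,"rz":0},{"tx":0,"ty":0,"tz":0.3,"rx":0,"ry":0,"rz":0},{"tx":0,"ty":0,"tz":0.3,"rx":0,"ry":0,"rz":0}]'
```

```text
time_s: 17.12
eef_pos: [0.6121, -0.1598, 0.0265]
tool_rot: [3.141, -0.003, -3.141]
wrist_force: [-5.2, 1.9, 6.8]
finger_gap: 0.0628
grip_force: 47.4
time_s: 17.53
eef_pos: [0.6126, -0.16, 0.0264]
tool_rot: [3.14, -0.001, -3.141]
wrist_force: [-7.7, 1.5, 10.7]
finger_gap: 0.0627
grip_force: 48.0
```

```bash
python3 -m handwheel '[{"tx":0,"ty":0,"tz":0,"rx":0,"ry":0,"rz":0},{"tx":0,"ty":0,"tz":0,"rx":0,"ry":0,"rz":0},{"tx":0,"ty":0,"tz":0,"rx":0,"ry":0,"rz":0},{"tx":0,"ty":0,"tz":0,"rx":0,"ry":0,"rz":0},{"tx":0,"ty":0,"tz":-0.5,"rx":0,"ry":0,"rz":0}]' 8.5
python3 -m handwheel '[{"tx":0,"ty":0,"tz":-2,"rx":0,"ry":0,"rz":0},{"tx":0,"ty":0,"tz":-5,"rx":0,"ry":0,"rz":0},{"tx":0,"ty":0,"tz":-8,"rx":0,"ry":0,"rz":0},{"tx":2,"ty":0.2,"tz":-9,"rx":0,"ry":0,"rz":0},{"tx":5,"ty":0.8,"tz":-9,"rx":0,"ry":0,"rz":0}]'
python3 -m handwheel '[{"tx":4,"ty":0.5,"tz":0,"rx":0,"ry":0,"rz":0},{"tx":8,"ty":1,"tz":0,"rx":0,"ry":0,"rz":0},{"tx":10,"ty":1.1,"tz":0,"rx":0,"ry":0,"rz":0},{"tx":10,"ty":1.1,"tz":2,"rx":0,"ry":0,"rz":0},{"tx":10,"ty":1.1,"tz":3,"rx":0,"ry":0,"rz":0}]'
python3 - <<'E'
from h import *
for c in ("scene","side","wrist"):
    p=shot(c); print(p["o"]["eef_pos"])
    for r in measure(p,"yellow_large"): print(*r)
    if c!="wrist":
        for r in measure(p,"red_large",.003): print("R",*r)
E
```

```text
time_s: 17.95
eef_pos: [0.6127, -0.1601, 0.0286]
tool_rot: [3.141, -0.001, -3.141]
wrist_force: [0.1, 1.0, -0.0]
finger_gap: 0.0851
grip_force: 0.0
time_s: 18.37
eef_pos: [0.5679, -0.1537, 0.1236]
tool_rot: [-3.139, 0.011, -3.141]
wrist_force: [0.3, -0.5, 0.2]
finger_gap: 0.0852
grip_force: 0.0
time_s: 18.78
eef_pos: [0.4619, -0.1412, 0.089]
tool_rot: [3.141, 0.0, 3.142]
wrist_force: [0.6, 0.4, 0.1]
finger_gap: 0.0853
grip_force: 0.0
[ 0.46185712 -0.14122408  0.08904233]
0.69 [ 0.4636 -0.1425] 0.0346 0.0672 (250, 237) 24
0.55 [ 0.3271 -0.115 ] 0.0342 0.0631 (269, 182) 172
R 0.59 [ 0.6119 -0.1618] 0.0379 0.0662 (235, 299) 1
[ 0.46343308 -0.14124325  0.08893461]
0.96 [ 0.464  -0.1407] 0.0365 0.0673 (344, 316) 22
0.94 [ 0.3593 -0.2151] 0.0365 0.0673 (307, 357) 90
0.94 [ 0.3269 -0.1209] 0.0364 0.0674 (281, 321) 169
R 0.69 [ 0.6118 -0.161 ] 0.0396 0.0688 (417, 307) 0
[ 0.46439706 -0.1415304   0.08980218]
0.95 [ 0.358  -0.2165] 0.0354 0.0652 (157, 60) 88
0.88 [ 0.4611 -0.1409] 0.0355 0.0648 (321, 264) 22
0.69 [ 0.3337 -0.1207] 0.0353 0.062 (367, 24) 165
```

```bash
python3 -m handwheel '[{"tx":0,"ty":0,"tz":2,"rx":0,"ry":0,"rz":0},{"tx":0,"ty":0,"tz":4,"rx":0,"ry":0,"rz":0},{"tx":0,"ty":0,"tz":6,"rx":0,"ry":0,"rz":0},{"tx":0,"ty":0,"tz":6.8,"rx":0,"ry":0,"rz":0},{"tx":0,"ty":0,"tz":6.8,"rx":0,"ry":0,"rz":0}]'
python3 -m handwheel '[{"tx":0,"ty":0,"tz":0,"rx":0,"ry":0,"rz":0},{"tx":0,"ty":0,"tz":0,"rx":0,"ry":0,"rz":0},{"tx":0,"ty":0,"tz":0,"rx":0,"ry":0,"rz":0},{"tx":0,"ty":0,"tz":0,"rx":0,"ry":0,"rz":0},{"tx":0,"ty":0,"tz":0,"rx":0,"ry":0,"rz":0}]' 4 40
python3 -m handwheel '[{"tx":0,"ty":0,"tz":0,"rx":0,"ry":0,"rz":0},{"tx":0,"ty":0,"tz":0,"rx":0,"ry":0,"rz":0},{"tx":0,"ty":0,"tz":0,"rx":0,"ry":0,"rz":0},{"tx":0,"ty":0,"tz":-0.5,"rx":0,"ry":0,"rz":0},{"tx":0,"ty":0,"tz":-1,"rx":0,"ry":0,"rz":0}]'
```

```text
time_s: 19.6
eef_pos: [0.462, -0.141, 0.0199]
tool_rot: [3.141, -0.003, -3.141]
wrist_force: [0.1, -0.6, -0.2]
finger_gap: 0.0849
grip_force: 0.0
time_s: 20.02
eef_pos: [0.4642, -0.1415, 0.0226]
tool_rot: [-3.141, 0.002, -3.141]
wrist_force: [-0.8, 0.4, 7.2]
finger_gap: 0.0631
grip_force: 44.7
time_s: 20.43
eef_pos: [0.4626, -0.1412, 0.0314]
tool_rot: [3.141, -0.001, -3.141]
wrist_force: [-0.2, -0.4, -4.0]
finger_gap: 0.0627
grip_force: 44.9
```

```bash
python3 -m handwheel '[{"tx":0,"ty":0,"tz":-3,"rx":0,"ry":0,"rz":0},{"tx":0,"ty":0,"tz":-6,"rx":0,"ry":0,"rz":0},{"tx":0.3,"ty":2,"tz":-6,"rx":0,"ry":0,"rz":0},{"tx":0.8,"ty":5,"tz":-6,"rx":0,"ry":0,"rz":0},{"tx":1.4,"ty":8,"tz":-6,"rx":0,"ry":0,"rz":0}]'
python3 -m handwheel '[{"tx":0.6,"ty":3,"tz":0,"rx":0,"ry":0,"rz":0},{"tx":1,"ty":4.4,"tz":0,"rx":0,"ry":0,"rz":0},{"tx":1,"ty":4.4,"tz":1,"rx":0,"ry":0,"rz":0},{"tx":1,"ty":4.4,"tz":2,"rx":0,"ry":0,"rz":0},{"tx":1,"ty":4.4,"tz":2,"rx":0,"ry":0,"rz":0}]'
python3 - <<'E'
from h import *
for c in ("scene","side"):
    p=shot(c); print(p["o"]["eef_pos"],p["o"]["finger_gap"])
    for r in measure(p,"yellow_pad"): print(*r)
    for r in measure(p,"yellow_large",.05,.02): print("R",*r)
E
```

```text
time_s: 20.85
eef_pos: [0.4492, -0.0612, 0.0922]
tool_rot: [-3.141, 0.002, 3.139]
wrist_force: [0.6, 1.6, -4.6]
finger_gap: 0.0626
grip_force: 46.7
time_s: 21.27
eef_pos: [0.4373, -0.0182, 0.0695]
tool_rot: [-3.141, -0.004, 3.142]
wrist_force: [-1.0, -1.0, -2.9]
finger_gap: 0.0629
grip_force: 46.6
[ 0.43726606 -0.01824648  0.06949801] 0.06287447320277297
0.75 [ 0.4408 -0.0169] 0.002 0.0898 (311, 242) 24
R 0.81 [ 0.4413 -0.0188] 0.0814 0.0622 (310, 217) 23
[ 0.43894119 -0.01866673  0.07100598] 0.0625275557488825
0.97 [ 0.4372 -0.0166] 0.0038 0.0889 (320, 286) 22
R 0.84 [ 0.4327 -0.0222] 0.0844 0.0727 (313, 262) 22
```

```bash
python3 -m handwheel '[{"tx":0,"ty":0.1,"tz":1,"rx":0,"ry":0,"rz":0},{"tx":0,"ty":0.2,"tz":2.5,"rx":0,"ry":0,"rz":0},{"tx":0,"ty":0.2,"tz":3.5,"rx":0,"ry":0,"rz":0},{"tx":0,"ty":0.2,"tz":4.2,"rx":0,"ry":0,"rz":0},{"tx":0,"ty":0.2,"tz":4.4,"rx":0,"ry":0,"rz":0}]'
python3 -m handwheel '[{"tx":0,"ty":0,"tz":0.1,"rx":0,"ry":0,"rz":0},{"tx":0,"ty":0,"tz":0.2,"rx":0,"ry":0,"rz":0},{"tx":0,"ty":0,"tz":0.3,"rx":0,"ry":0,"rz":0},{"tx":0,"ty":0,"tz":0.3,"rx":0,"ry":0,"rz":0},{"tx":0,"ty":0,"tz":0.3,"rx":0,"ry":0,"rz":0}]'
```

```text
time_s: 21.98
eef_pos: [0.4379, -0.0155, 0.0259]
tool_rot: [-3.141, -0.003, -3.141]
wrist_force: [0.4, 0.2, -3.0]
finger_gap: 0.0628
grip_force: 46.6
time_s: 22.4
eef_pos: [0.4386, -0.0155, 0.0256]
tool_rot: [3.141, -0.001, -3.141]
wrist_force: [-5.2, -0.2, 9.7]
finger_gap: 0.0627
grip_force: 48.3
```

```bash
python3 -m handwheel '[{"tx":0,"ty":0,"tz":0,"rx":0,"ry":0,"rz":0},{"tx":0,"ty":0,"tz":0,"rx":0,"ry":0,"rz":0},{"tx":0,"ty":0,"tz":0,"rx":0,"ry":0,"rz":0},{"tx":0,"ty":0,"tz":0,"rx":0,"ry":0,"rz":0},{"tx":0,"ty":0,"tz":-0.5,"rx":0,"ry":0,"rz":0}]' 8.5
python3 -m handwheel '[{"tx":0,"ty":0,"tz":-2,"rx":0,"ry":0,"rz":0},{"tx":0,"ty":0,"tz":-5,"rx":0,"ry":0,"rz":0},{"tx":0,"ty":0,"tz":-8,"rx":0,"ry":0,"rz":0},{"tx":-0.2,"ty":2,"tz":-8,"rx":0,"ry":0,"rz":0},{"tx":-0.8,"ty":5,"tz":-8,"rx":0,"ry":0,"rz":0}]'
python3 -m handwheel '[{"tx":-0.6,"ty":4,"tz":0,"rx":0,"ry":0,"rz":0},{"tx":-1.2,"ty":8,"tz":0,"rx":0,"ry":0,"rz":0},{"tx":-1.4,"ty":9.4,"tz":0,"rx":0,"ry":0,"rz":0},{"tx":-1.4,"ty":9.4,"tz":2,"rx":0,"ry":0,"rz":0},{"tx":-1.4,"ty":9.4,"tz":2,"rx":0,"ry":0,"rz":0}]'
python3 - <<'E'
from h import *
for c in ("scene","side","wrist"):
    p=shot(c); print(p["o"]["eef_pos"])
    for r in measure(p,"yellow_small"): print(*r)
    if c!="wrist":
        for r in measure(p,"yellow_large",.003): print("L",*r)
E
```

```text
time_s: 22.82
eef_pos: [0.4387, -0.0153, 0.029]
tool_rot: [-3.142, -0.001, -3.141]
wrist_force: [-0.6, -0.7, 0.7]
finger_gap: 0.0849
grip_force: 0.0
time_s: 23.23
eef_pos: [0.4482, 0.0326, 0.1116]
tool_rot: [3.142, 0.004, 3.136]
wrist_force: [1.2, 0.4, -0.4]
finger_gap: 0.085
grip_force: 0.0
time_s: 23.65
eef_pos: [0.4592, 0.1297, 0.0876]
tool_rot: [-3.14, -0.004, -3.138]
wrist_force: [-1.6, -0.1, -0.4]
finger_gap: 0.0852
grip_force: 0.0
[0.45920618 0.12971455 0.08755534]
0.8 [0.4623 0.1264] 0.0268 0.0507 (380, 240) 24
L 0.79 [ 0.3295 -0.1208] 0.0351 0.0665 (264, 186) 172
L 0.64 [ 0.3618 -0.2155] 0.0353 0.0665 (220, 197) 88
L 0.57 [ 0.4393 -0.0177] 0.0376 0.0662 (311, 227) 26
[0.46075717 0.12772656 0.08953568]
0.92 [0.4601 0.1268] 0.0287 0.0495 (314, 227) 23
L 0.96 [ 0.3594 -0.2152] 0.0366 0.0679 (307, 357) 90
L 0.69 [ 0.3277 -0.1202] 0.0366 0.0672 (281, 321) 169
L 0.66 [ 0.4379 -0.0142] 0.0394 0.0699 (320, 271) 25
[0.46140872 0.12792708 0.0900365 ]
0.56 [0.4597 0.1287] 0.0275 0.0486 (321, 262) 23
```

```bash
python3 -m handwheel '[{"tx":0,"ty":0,"tz":2,"rx":0,"ry":0,"rz":0},{"tx":0,"ty":0,"tz":4,"rx":0,"ry":0,"rz":0},{"tx":0,"ty":0,"tz":6,"rx":0,"ry":0,"rz":0},{"tx":0,"ty":0,"tz":7,"rx":0,"ry":0,"rz":0},{"tx":0,"ty":0,"tz":7,"rx":0,"ry":0,"rz":0}]'
python3 -m handwheel '[{"tx":0,"ty":0,"tz":0,"rx":0,"ry":0,"rz":0},{"tx":0,"ty":0,"tz":0,"rx":0,"ry":0,"rz":0},{"tx":0,"ty":0,"tz":0,"rx":0,"ry":0,"rz":0},{"tx":0,"ty":0,"tz":0,"rx":0,"ry":0,"rz":0},{"tx":0,"ty":0,"tz":0,"rx":0,"ry":0,"rz":0}]' 3 30
python3 -m handwheel '[{"tx":0,"ty":0,"tz":0,"rx":0,"ry":0,"rz":0},{"tx":0,"ty":0,"tz":0,"rx":0,"ry":0,"rz":0},{"tx":0,"ty":0,"tz":0,"rx":0,"ry":0,"rz":0},{"tx":0,"ty":0,"tz":-0.5,"rx":0,"ry":0,"rz":0},{"tx":0,"ty":0,"tz":-1,"rx":0,"ry":0,"rz":0}]'
```

```text
time_s: 24.47
eef_pos: [0.4594, 0.1279, 0.0177]
tool_rot: [-3.14, -0.004, -3.141]
wrist_force: [0.3, -0.7, -0.3]
finger_gap: 0.0849
grip_force: 0.0
time_s: 24.88
eef_pos: [0.4619, 0.129, 0.0206]
tool_rot: [3.141, 0.002, -3.141]
wrist_force: [-0.8, 0.3, 6.8]
finger_gap: 0.0473
grip_force: 30.5
time_s: 25.3
eef_pos: [0.4606, 0.1286, 0.0296]
tool_rot: [-3.142, -0.0, -3.141]
wrist_force: [0.3, -0.6, -1.8]
finger_gap: 0.0467
grip_force: 31.3
```

```bash
python3 -m handwheel '[{"tx":0,"ty":0,"tz":-3,"rx":0,"ry":0,"rz":0},{"tx":0,"ty":0,"tz":-6,"rx":0,"ry":0,"rz":0},{"tx":0,"ty":0,"tz":-9,"rx":0,"ry":0,"rz":0},{"tx":0.3,"ty":-2,"tz":-9.5,"rx":0,"ry":0,"rz":0},{"tx":0.8,"ty":-5,"tz":-9.5,"rx":0,"ry":0,"rz":0}]'
python3 -m handwheel '[{"tx":0.6,"ty":-4,"tz":0,"rx":0,"ry":0,"rz":0},{"tx":1.2,"ty":-8,"tz":0,"rx":0,"ry":0,"rz":0},{"tx":1.4,"ty":-9.5,"tz":1,"rx":0,"ry":0,"rz":0},{"tx":1.4,"ty":-9.5,"tz":3,"rx":0,"ry":0,"rz":0},{"tx":1.4,"ty":-9.5,"tz":5,"rx":0,"ry":0,"rz":0}]'
python3 -m handwheel '[{"tx":0,"ty":0,"tz":0,"rx":0,"ry":0,"rz":0},{"tx":0,"ty":0,"tz":0,"rx":0,"ry":0,"rz":0},{"tx":0,"ty":0,"tz":0,"rx":0,"ry":0,"rz":0},{"tx":0,"ty":0,"tz":0,"rx":0,"ry":0,"rz":0},{"tx":0,"ty":0,"tz":0,"rx":0,"ry":0,"rz":0}]'
python3 -m handwheel '[{"tx":0,"ty":0,"tz":0.4,"rx":0,"ry":0,"rz":0},{"tx":0,"ty":0,"tz":0.8,"rx":0,"ry":0,"rz":0},{"tx":0,"ty":0,"tz":1.1,"rx":0,"ry":0,"rz":0},{"tx":0,"ty":0,"tz":1.3,"rx":0,"ry":0,"rz":0},{"tx":0,"ty":0,"tz":1.3,"rx":0,"ry":0,"rz":0}]'
```

```text
time_s: 25.72
eef_pos: [0.4557, 0.0818, 0.1276]
tool_rot: [3.138, 0.008, -3.135]
wrist_force: [0.5, 0.2, -2.8]
finger_gap: 0.0468
grip_force: 32.1
time_s: 26.13
eef_pos: [0.4395, -0.0179, 0.0748]
tool_rot: [3.141, 0.003, 3.138]
wrist_force: [0.2, 0.8, -2.4]
finger_gap: 0.0469
grip_force: 32.1
time_s: 26.55
eef_pos: [0.44, -0.016, 0.0753]
tool_rot: [3.141, 0.002, -3.14]
wrist_force: [0.1, -0.1, -0.9]
finger_gap: 0.0469
grip_force: 31.9
time_s: 26.97
eef_pos: [0.4385, -0.0164, 0.0607]
tool_rot: [-3.141, -0.001, -3.141]
wrist_force: [0.5, -0.5, -1.3]
finger_gap: 0.0473
grip_force: 31.9
```

Not touching yet: the expected touchdown is at a TCP height of about 0.059.

```bash
python3 -m handwheel '[{"tx":0,"ty":0,"tz":0.1,"rx":0,"ry":0,"rz":0},{"tx":0,"ty":0,"tz":0.2,"rx":0,"ry":0,"rz":0},{"tx":0,"ty":0,"tz":0.3,"rx":0,"ry":0,"rz":0},{"tx":0,"ty":0,"tz":0.3,"rx":0,"ry":0,"rz":0},{"tx":0,"ty":0,"tz":0.3,"rx":0,"ry":0,"rz":0}]'
```

```text
time_s: 27.38
eef_pos: [0.4391, -0.0164, 0.0596]
tool_rot: [3.141, -0.0, -3.141]
wrist_force: [-4.9, -0.0, 13.3]
finger_gap: 0.047
grip_force: 33.4
```

Contact. I open, retreat straight up and check.

```bash
python3 -m handwheel '[{"tx":0,"ty":0,"tz":-0.1,"rx":0,"ry":0,"rz":0},{"tx":0,"ty":0,"tz":-0.1,"rx":0,"ry":0,"rz":0},{"tx":0,"ty":0,"tz":-0.1,"rx":0,"ry":0,"rz":0},{"tx":0,"ty":0,"tz":-0.1,"rx":0,"ry":0,"rz":0},{"tx":0,"ty":0,"tz":-0.5,"rx":0,"ry":0,"rz":0}]' 8.5
python3 -m handwheel '[{"tx":0,"ty":0,"tz":-2,"rx":0,"ry":0,"rz":0},{"tx":0,"ty":0,"tz":-5,"rx":0,"ry":0,"rz":0},{"tx":0,"ty":0,"tz":-8,"rx":0,"ry":0,"rz":0},{"tx":0,"ty":0,"tz":-11,"rx":0,"ry":0,"rz":0},{"tx":0,"ty":0,"tz":-14,"rx":0,"ry":0,"rz":0}]'
python3 -m handwheel '[{"tx":0,"ty":4,"tz":0,"rx":0,"ry":0,"rz":0},{"tx":0,"ty":8,"tz":0,"rx":0,"ry":0,"rz":0},{"tx":0,"ty":12,"tz":0,"rx":0,"ry":0,"rz":0},{"tx":0,"ty":15,"tz":0,"rx":0,"ry":0,"rz":0},{"tx":0,"ty":15,"tz":0,"rx":0,"ry":0,"rz":0}]'
python3 - <<'E'
from h import *
for c in ("scene","side"):
    p=shot(c)
    for n,z in dict(yellow_small=.039,blue_small=.039,yellow_large=.003,blue_large=.003,red_large=.003,yellow_pad=0,blue_pad=0,red_pad=0,empty_bobbin=0,tape_roll=0).items():
        for r in measure(p,n,z): 
            if r[1][0]>.4 and r[0]>.4: print(c,n,*r)
    if c=="side": cv2.imwrite("pics/f.png",cv2.resize(p["img"][140:440,220:500,::-1],None,fx=2,fy=2))
E
```

```text
time_s: 27.8
eef_pos: [0.4384, -0.0163, 0.0628]
tool_rot: [-3.141, -0.002, -3.141]
wrist_force: [-0.3, -0.0, 0.5]
finger_gap: 0.0848
grip_force: 0.0
time_s: 28.22
eef_pos: [0.4386, -0.0164, 0.2049]
tool_rot: [3.142, -0.0, -3.141]
wrist_force: [0.7, 0.4, 0.3]
finger_gap: 0.0852
grip_force: 0.0
time_s: 28.63
eef_pos: [0.4384, 0.1411, 0.2038]
tool_rot: [3.138, 0.001, -3.131]
wrist_force: [0.5, -0.3, -0.8]
finger_gap: 0.085
grip_force: 0.0
scene yellow_small 0.97 [ 0.4404 -0.0172] 0.0656 0.0493 (311, 220) 26
scene yellow_small 0.59 [0.6209 0.0085] 0.0659 0.0505 (322, 298) 110
scene blue_small 0.76 [0.6209 0.0085] 0.0659 0.0505 (322, 298) 110
scene yellow_large 0.97 [ 0.4402 -0.0158] 0.0376 0.065 (312, 232) 25
scene blue_large 0.74 [0.6234 0.0084] 0.0377 0.0655 (322, 311) 112
scene blue_large 0.74 [0.6238 0.0093] 0.0402 0.0483 (323, 311) 113
scene red_large 0.56 [ 0.6117 -0.1606] 0.0379 0.0665 (235, 299) 0
scene yellow_pad 0.86 [ 0.441  -0.0199] 0.0016 0.091 (309, 243) 25
scene blue_pad 0.95 [0.6183 0.0091] 0.0018 0.0913 (323, 318) 112
scene red_pad 0.77 [ 0.6134 -0.1622] 0.0019 0.0929 (2
[... 174 characters left out ...]
4394 -0.0167] 0.0674 0.0501 (320, 264) 25
side blue_small 0.61 [0.6215 0.0099] 0.0676 0.0521 (396, 239) 112
side yellow_large 0.84 [ 0.4359 -0.0171] 0.039 0.0635 (317, 276) 22
side yellow_large 0.6 [ 0.6101 -0.1587] 0.0397 0.0665 (417, 307) 0
side blue_large 0.88 [0.6216 0.0088] 0.0392 0.0655 (396, 251) 113
side red_large 0.56 [ 0.61   -0.1587] 0.0398 0.0664 (417, 307) 0
side yellow_pad 0.72 [ 0.4386 -0.0209] 0.0036 0.0875 (322, 288) 24
side blue_pad 0.81 [0.616  0.0086] 0.0036 0.0899 (389, 262) 112
side red_pad 0.9 [ 0.6126 -0.1623] 0.0036 0.0901 (417, 324) 1
side empty_bobbin 0.59 [ 0.6092 -0.2973] 0.0307 0.053 (440, 365) 120
side tape_roll 0.7 [ 0.4456 -0.2999] 0.0191 0.0659 (361, 389) 22
```

View pics/f.png

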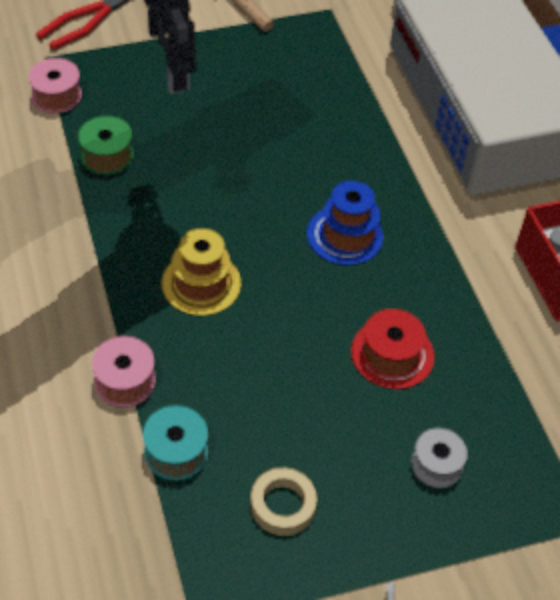

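The final view shows the yellow stack at (202,265) and the blue stack at (348,220) upright and centred, with red on its pad at (394,345). The tape and bobbin have not moved, and the gripper is clear.

```bash
python3 -c "
from cell import ctrl
print(ctrl.job_done())"
```

```text
the job is handed in; nothing more can be done
None
```

I handed the job in after about 29 s of the 128 s allowed; it returned no verdict. On my last camera measurements, every large reel stands within about 5 mm of its pad's centre, and the small blue and yellow reels sit within about 4 mm of centre on their large ones. The bobbin and tape have not moved.

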